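# Build up a drive hub on the assembly stand

## Robot

A 7-joint arm with a two-finger parallel gripper is mounted at the origin on the work surface. World frame = base frame: x ahead of the robot, y to its left, z up, the work surface at z = 0. Lengths are in m, angles in rad, forces in N, time in s.
With the tool pointing down it reaches from about 0.4 to 0.85 m from the base axis. Payload 10.4 kg.
Tool frame: the origin (TCP) lies at the very end of the fingers, on their centre line; the grasp point (between the pads) lies manip.hold_point_z behind it (manip.hold_point_z is the distance from the TCP to the grasp point, in m); z points along the fingers, y is the direction in which the jaws open and shut (so a half turn about z gives the same grasp; the last joint's range is limited). The gripper opens to 85 mm and grips with 20 to 120 N. Pads are 22 mm wide; open, the fingers measure 114 mm over their backs; the gripper's body (76 mm by 85 mm) begins 54 mm behind the grasp point. The pads swing forward as they close: fully open they stand 13 mm farther back than shut.
Start: joints at [-1.317, 0.332, -0.065, 1.46, 0.022, 1.35, -0.088], TCP at [0.171, 0.601, 0.231] pointing down, gripper open.
Joint ranges: [-2.6, 2.6], [-0.5, 2.12], [-1.47, 1.34], [0.16, 2.42], [-1.27, 4.41], [0.06, 2.06], [-2.6, 2.6]. Speed limits (rad/s): [2.22, 2.22, 2.79, 2.79, 3.14, 3.14, 3.14].

## Interface

Orientations are given as a unit quaternion [x, y, z, w].
In Python, from workcell import manip gives the robot as it stands.
- The arm moves only by the tool jog_arm, never from a script. Its arguments are lists of equal length, an entry for each row: "translation": the shift along the world's x, y, z in mm, a list of three; "turn": the turn about the world's z in degrees. In form: {"translation": [[x, y, z], ...], "turn": [turn, ...]}. A call has 1 to 12 rows; each row is the pose to reach, as a shift and turn from the pose measured when the call began; what a row does not reach only later rows make up. A row lasts 1/12 s, in which the tool goes at most 41.7 mm and 7.16 degrees, less where a joint would pass 70% of its speed; a pose out of reach is approached as far as the arm can. A call with a gripper value outside its range is refused whole. "grip" is the finger opening in mm, from 0 to 85.4, set as the call begins (left out, the last holds). The fingers move at their own pace and stop on an object; "grip_force" is the grip in N (left out, the last holds). Time passes only in rows, so rows that repeat a pose let the fingers close. It gives the time, the measured TCP pose, the force and the opening at its end, in the units of the state.
- manip.get_obs(): the state, without advancing time (a new reading comes with each control period).
- manip.camera(name): name is "scene" or "side" or "wrist"; returns a dict with "frame" (400x640x3 uint8, red, green, blue), "mtx" (3x3 intrinsics, pixels), "k1" (the pictures are not rectified: a ray, as slopes to the right and down, at radius r is drawn at 1 + k1 r^2 times it, then the intrinsics apply), "pose" (4x4, takes a point from camera to world coordinates). Camera axes: x right, y down, z forward; pixel columns grow to the right and rows downward; lengths in m; the calibration is good to about 2 mm. A picture is of the moment at which its call begins. There is no depth.
- manip.hand_in(): hands the job in, once; it reports no verdict.
Trained networks look in a picture, given as the dict that the camera call returned (one of the last four; its "shot" number tells which), for a name from the list of things; names that differ only in an ending like _2 or _b are one class to them, and where a whole thing is asked for, a point or a joint stands for the part that bears it (a point fixed in the world has none). Each returns a list of dicts, best first, with "confidence" (0 to 1); they miss things now and then, are a little off and sometimes report something else, mostly with a low value. They report only what shows in the picture. A call takes as long as a camera call. They do not tell look-alikes from the thing itself.
- manip.outline_of(picture, label): "mask" (400x640 bool, what is visible of it) and "extent" ([left, top, right, bottom] in pixels, round what is visible of it).
- manip.pinpoint(picture, label): "at" ([column, row] in pixels: a listed point, or the origin of a listed thing).
The state is a dict: "clock": time; "joint_pos": joint angles; "joint_velocities": joint speeds; "tau": joint torques, N m; "position": TCP position; "ee_rot": TCP orientation; "ft_force": force on the tool from outside, world axes, zero at the start; "torque": the same for the moment, N m; "grip_width": opening from 0.0 (shut) to 1.0 (fully open).
Only numpy, scipy, OpenCV 4.12 (cv2) and the standard library are available. Lean on these libraries where they do the work, as an engineer would, in place of code of your own. Each camera call takes 0.05 s, during which the arm holds its last target. There are 200 camera calls.

## Task

Build up the drive hub on the upright pin of the assembly stand: first the belt pulley, then the spacer sleeve on it, then the gear with its boss upward, and last the closed cap over the gear's boss. Seat each part flat on the one below before the next, set the parts down rather than dropping them, and leave the tape measure, the profile offcut, the steel block and the oil bottle standing where they are.

Things in the scene. Friction and masses are not known exactly. Their poses are not given: they have to be found in the camera images.
- stand: Assembly stand, fixed to the bench: dark steel disc 84 mm across and 10 mm high, with a bright upright steel pin of 14 mm diameter at its centre; the pin's tapered top is 70 mm above the bench. Origin at the centre of the disc's underside, on the pin's axis, z up.
- pulley_center (a point): Belt pulley, bright aluminium, loose: a round part 62 mm across and 24 mm high with a V-groove round its rim and a 24 mm through bore, lying flat (axis upright). Same both ways up. The point is its centre, on the bore's axis, 12 mm above its underside; z is its axis.
- sleeve_center (a point): Spacer sleeve, bright steel, loose: a plain short tube 36 mm across and 26 mm high with a 24 mm through bore, standing on end. Same both ways up. The point is its centre, 13 mm above its underside; z is its axis.
- gear_center (a point): Spur gear, dark steel, loose: toothed wheel 60 mm across the teeth and 16 mm thick, with a round boss 34 mm across standing 8 mm higher on its top side (24 mm in all) and a 24 mm through bore. It lies flat, boss up. The point is on its axis, 12 mm above its underside (4 mm below the toothed top face); z is its axis, towards the boss.
- cap_center (a point): Cap, grey plastic, loose: a closed round cap 54 mm across and 24 mm high, lying open side down; its underside has a round recess 44 mm across and 11 mm deep, which goes over the gear's boss so that the cap's rim rests on the gear's toothed top face. The point is on its axis, 12 mm above its lower rim; z is its axis.
- tape: Bystander: black tape measure, 46 x 40 x 30 mm high. Origin at the centre of its underside.
- offcut: Bystander: standing aluminium profile offcut, 30 x 30 x 45 mm high. Origin at the centre of its underside.
- block: Bystander: dark steel block, 50 x 25 x 25 mm high, long along its x. Origin at the centre of its underside.
- oil: Bystander: white oil bottle with a red cap, 44 mm across, 90 mm high. Origin at the centre of its underside.
Mind the look-alikes: they are no part of the job. Leave any orange or turquoise look-alike of the part that bears cap_center alone.

How it is judged:
On the way, in this order (a step that is already met when the one before it is completed fails the run):
1. the belt pulley is seated flat on the stand's base (z of pulley_center in the frame of stand between 0.019 and 0.025 m and horizontal distance between pulley_center and stand below 0.008 m and angle between pulley_center's own z axis and vertical below 0.1 rad), for 0.2 s.
2. the spacer sleeve is seated flat on the pulley (z of sleeve_center in the frame of stand between 0.044 and 0.05 m and horizontal distance between sleeve_center and stand below 0.008 m and angle between sleeve_center's own z axis and vertical below 0.1 rad), for 0.2 s.
3. the gear is seated flat on the sleeve (z of gear_center in the frame of stand between 0.069 and 0.075 m and horizontal distance between gear_center and stand below 0.008 m and angle between gear_center's own z axis and vertical below 0.1 rad), for 0.2 s.
4. the cap is seated flat over the gear's boss (z of cap_center in the frame of stand between 0.085 and 0.091 m and horizontal distance between cap_center and gear_center below 0.008 m and angle between cap_center's own z axis and vertical below 0.1 rad), for 0.2 s.
At the end, for the whole second after the job is handed in: On the pin, bottom up: pulley, sleeve, gear (boss up), cap; each within 3 mm of its seated height (centres 22, 47, 72, 88 mm above the bench), within 8 mm of the pin's axis (cap: of the gear's), upright within 0.1 rad, released and at rest (all of step 1 and all of step 2 and all of step 3 and all of step 4 and linear speed of each of pulley, sleeve, gear, cap below 0.01 m/s and angular speed of each of pulley, sleeve, gear, cap below 0.1 rad/s); the robot touches nothing.
It fails at once if the tape measure, profile offcut, steel block or oil bottle is moved by more than 30 mm or tipped over (distance of any of tape, offcut, block, oil from where it was at the start of the episode above 0.03 m or angle between any of tape, offcut, block, oil's own z axis and vertical above 0.5 rad).
It fails at once if a part of the hub is dropped (falls free, untouched by the fingers, faster than 0.6 m/s) ((linear speed of pulley above 0.6 m/s and contact force between the fingers and pulley below 0.05 N) or (linear speed of sleeve above 0.6 m/s and contact force between the fingers and sleeve below 0.05 N) or (linear speed of gear above 0.6 m/s and contact force between the fingers and gear below 0.05 N) or (linear speed of cap above 0.6 m/s and contact force between the fingers and cap below 0.05 N)).
It also fails if it takes over 106 s, if anything falls off the work surface, if the arm or the gripper's body presses on something with over 40 N, if the wrist force passes 120 N, or if a joint passes its speed limit or range.

## Working session

There is one attempt and no reset: what is moved stays moved. The work goes in short steps, Python scripts to look and compute and a tool call to move; the robot and the scene stay as the last step left them, time stands still between calls to the robot, and variables do not carry over. Pictures are saved under pics/ and viewed, about 12 in all and at most 16, crops included, and the job is handed in when it is done.

Besides the shell and the picture viewer there is one more tool, called after ">>>" as name([rows], argument=value, ...), one row to a line, values as JSON. jog_arm: Moves the arm, as the interface text tells. Its arguments: {"type":"object","properties":{"translation":{"type":"array"},"turn":{"type":"array"},"grip":{"type":"number"},"grip_force":{"type":"number"}},"required":["translation","turn"]}

```bash
ls; mkdir -p pics; cat > h.py <<'E'
import numpy as np, cv2
from workcell import manip
LAB={'stand':0.07*0,'pulley_center':.012,'sleeve_center':.013,'gear_center':.012,'cap_center':.012,'tape':0,'offcut':0,'block':0,'oil':0}
def ray(p,uv):
    K=p['mtx'];k=p['k1'];x=np.array([(uv[0]-K[0,2])/K[0,0],(uv[1]-K[1,2])/K[1,1]])
    u=x.copy()
    for _ in range(20): u=x/(1+k*(u@u))
    T=p['pose'];return T[:3,3],T[:3,:3]@np.array([u[0],u[1],1.])
def onz(p,uv,z):
    o,d=ray(p,uv);return o+d*(z-o[2])/d[2]
def proj(p,X):
    T=p['pose'];c=T[:3,:3].T@(np.asarray(X,float)-T[:3,3]);u=c[:2]/c[2];u=u*(1+p['k1']*(u@u))
    return p['mtx'][:2,:2]@u+p['mtx'][:2,2]
def save(p,n): cv2.imwrite('pics/'+n,p['frame'][:,:,::-1])
E
cat > a.py <<'E'
from h import *
o=manip.get_obs();print(o,manip.hold_point_z)
for c in ['scene','side','wrist']:
    p=manip.camera(c);save(p,c+'0.png');print(c,p['pose'][:3,3].round(3),p['k1'])
    for l,z in LAB.items():
        for r in manip.pinpoint(p,l)[:3]:
            if r['confidence']>.2: print(l,np.round(r['at'],1),round(r['confidence'],2),onz(p,r['at'],z).round(4))
E
python3 a.py; python3 -c "
import cv2;cv2.imwrite('pics/ss.png',cv2.resize(cv2.vconcat([cv2.imread('pics/scene0.png'),cv2.imread('pics/side0.png')]),(0,0),fx=.75,fy=.75))"
```

```text
pics
{'clock': 0.0, 'joint_pos': array([-1.31665186,  0.33287053, -0.06472443,  1.46093372,  0.02157157,
        1.34990523, -0.08849165]), 'joint_velocities': array([-0.00061537, -0.00243894,  0.00011261, -0.00071775, -0.00033365,
        0.00055715, -0.00041264]), 'tau': array([ 6.28218731e-04, -6.25453663e+01,  4.94075823e-02, -3.91587639e+01,
        1.62959093e-02,  1.01088127e-02, -4.86727160e-06]), 'position': array([0.1706453 , 0.6008625 , 0.23052045]), 'ee_rot': array([ 1.37908268e-01,  9.90444750e-01, -7.06513508e-04, -8.29977694e-05]), 'ft_force': array([ 0.73260556, -0.79997003, -0.64967722]), 'torque': array([-0.03045615, -0.01193778,  0.00643834]), 'grip_width': 1.0007098910326235} 0.0187
scene [ 1.039 -0.197  0.936] -0.08298201962108538
stand [209.7 238.5] 0.79 [ 0.4911 -0.2526  0.    ]
pulley_center [286.5 202.8] 0.64 [ 0.4922 -0.02    0.012 ]
sleeve_center [381.2 153.2] 0.56 [0.4658 0.3129 0.013 ]
gear_center [276.  262.1] 0.79 [ 0.6429 -0.1204  0.012 ]
gear_center [245.4 213.7] 0.31 [ 0.4712 -0.1369  0.012 ]
cap_center [372.8 183.1] 0.82 [0.548  0.2315 0.012 ]
cap_c
[... 520 characters left out ...]
874 -0.2647  0.    ]
pulley_center [360.8 191.4] 0.75 [ 0.4711 -0.0327  0.012 ]
sleeve_center [333.1 325.1] 0.92 [0.4633 0.3123 0.013 ]
gear_center [299.3 157.5] 0.56 [ 0.643  -0.1233  0.012 ]
gear_center [367.6 141.4] 0.38 [ 0.4845 -0.2382  0.012 ]
cap_center [297.7 285.1] 0.93 [0.5423 0.2489 0.012 ]
cap_center [273.  231.1] 0.78 [0.6275 0.1335 0.012 ]
cap_center [245.2 271.1] 0.63 [0.646  0.2427 0.012 ]
tape [373.2 171. ] 0.74 [ 0.4539 -0.13    0.    ]
offcut [351.4 246.7] 0.61 [0.4645 0.1256 0.    ]
block [287.1 192.3] 0.51 [ 0.6387 -0.0013  0.    ]
block [330.5 328.3] 0.37 [0.4674 0.312  0.    ]
oil [206.1 332.4] 0.83 [0.6684 0.3706 0.    ]
wrist [0.099 0.623 0.373] -0.044226060276707266
```

View pics/scene0.png

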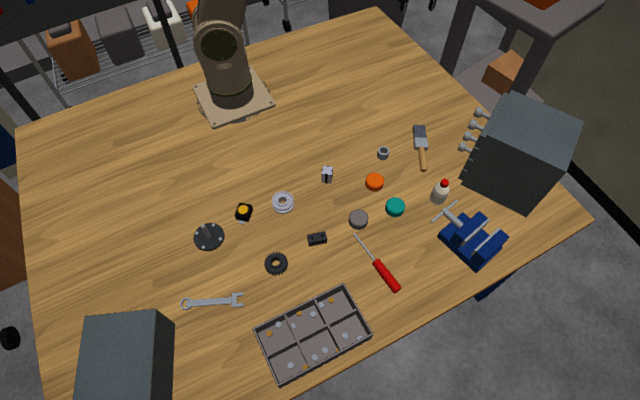

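View pics/side0.png

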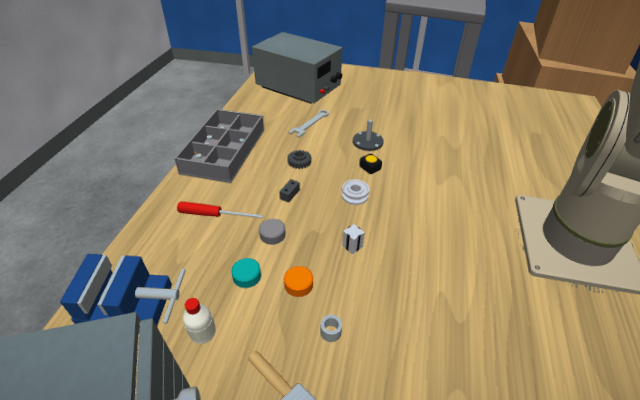

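The true cap is the grey one at scene pixel (358,219). Orange (375,181) and turquoise (396,207) are decoys. The layout is clear, so next I'll survey with the wrist camera along the way.

```bash
python3 - <<'E'
from h import *
p=manip.camera('wrist');print(p['pose'].round(3),p['mtx'].round(0))
print(onz(p,[320,200],0.01), onz(p,[320,390],0.01),onz(p,[320,10],0.01),onz(p,[10,200],0.01))
E
```

```text
[[ 0.272  0.919  0.284  0.099]
 [ 0.962 -0.26  -0.081  0.623]
 [-0.     0.295 -0.955  0.373]
 [ 0.     0.     0.     1.   ]] [[310.   0. 318.]
 [  0. 310. 200.]
 [  0.   0.   1.]]
[0.20762408 0.59417386 0.01      ] [0.50370135 0.5110329  0.01      ] [0.00734214 0.65048681 0.01      ] [0.09895027 0.20984417 0.01      ]
```

>>> jog_arm([
  [41,-40,10],
  [80,-80,20],
  [120,-120,20],
  [160,-160,20],
  [200,-200,20],
  [240,-240,20],
  [280,-270,20],
  [330,-290,20],
  [350,-290,20],
  [350,-290,20],
], turn=[0,0,0,0,0,0,0,0,0,0])

```text
clock: 2.38
position: [0.4855, 0.3308, 0.2518]
ee_rot: [0.138, 0.99, 0.0, 0.0]
ft_force: [0.3, 1.0, -0.0]
grip_width: 0.996
```

```bash
cat > m.py <<'E'
import sys
from h import *
p=manip.camera('wrist');save(p,sys.argv[1]+'.png')
for l in sys.argv[2:]:
    for r in manip.pinpoint(p,l)[:3]:
        if r['confidence']>.2: print(l,np.round(r['at'],1),round(r['confidence'],2),onz(p,r['at'],LAB[l]).round(4))
    if '_' in l:
      for r in manip.outline_of(p,l)[:2]:
        m=r['mask'].astype(np.uint8);M=cv2.moments(m,True);print('  mask',round(r['confidence'],2),np.round(onz(p,[M['m10']/M['m00'],M['m01']/M['m00']],LAB[l]),4),r['extent'])
E
python3 m.py w1 sleeve_center cap_center
```

```text
sleeve_center [303.2 154.1] 0.65 [0.4652 0.3186 0.013 ]
sleeve_center [  4.1 241.5] 0.63 [ 0.4652 -0.1243  0.013 ]
  mask 0.86 [0.4666 0.3188 0.013 ] [287.7, 137.9, 317.4, 172.0]
cap_center [216.6 297.1] 0.76 [0.6286 0.1394 0.012 ]
cap_center [262.8 224.2] 0.76 [0.5397 0.2406 0.012 ]
cap_center [289.  289.3] 0.62 [0.644  0.2441 0.012 ]
  mask 0.84 [0.5438 0.2406 0.012 ] [242.3, 203.9, 287.7, 250.9]
  mask 0.74 [0.6433 0.2466 0.012 ] [273.5, 268.1, 308.7, 307.7]
```

>>> jog_arm([
  [0,-40,0],
  [0,-80,0],
  [0,-120,0],
  [0,-160,0],
  [0,-200,0],
  [0,-240,0],
  [0,-280,0],
  [0,-320,0],
  [0,-350,0],
  [0,-350,0],
  [0,-350,0],
], turn=[0,0,0,0,0,0,0,0,0,0,0])

```text
clock: 3.55
position: [0.4835, -0.0175, 0.2514]
ee_rot: [0.138, 0.99, 0.001, 0.0]
ft_force: [-0.0, 0.6, 1.1]
grip_width: 1.003
```

```bash
python3 m.py w2 pulley_center gear_center cap_center tape
```

```text
pulley_center [307.  172.7] 0.64 [ 0.4868 -0.0318  0.012 ]
pulley_center [225.8 175.1] 0.61 [ 0.4616 -0.1311  0.012 ]
  mask 0.75 [ 0.4844 -0.028   0.012 ] [284.1, 141.7, 337.8, 194.1]
gear_center [425.1 117.3] 0.62 [0.4603 0.1235 0.012 ]
gear_center [277.3 292.9] 0.57 [ 0.6426 -0.122   0.012 ]
  mask 0.73 [ 0.6407 -0.1186  0.012 ] [256.1, 269.9, 301.3, 308.9]
cap_center [454.4 240.6] 0.94 [0.631  0.1337 0.012 ]
cap_center [537.  227.6] 0.83 [0.644  0.2468 0.012 ]
cap_center [523.3 154.5] 0.83 [0.538  0.2363 0.012 ]
  mask 0.96 [0.6293 0.134  0.012 ] [430.2, 217.9, 476.7, 263.8]
  mask 0.79 [0.6425 0.2447 0.012 ] [511.6, 206.6, 560.0, 245.8]
tape [225.4 176.5] 0.91 [ 0.4648 -0.1366  0.    ]
```

View pics/w2.png

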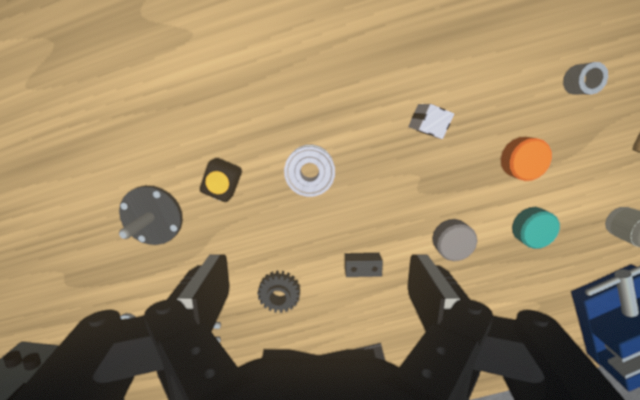

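The wrist view shows the pulley at (310,171), gear (279,292), grey cap (455,240), sleeve (587,78) and stand (150,214). I'll fit cylinder silhouettes to the masks.

```bash
cat >> h.py <<'E'
SH={'pulley_center':[(.031,0),(.031,.024)],'sleeve_center':[(.018,0),(.018,.026)],'gear_center':[(.029,0),(.029,.016),(.017,.024)],'cap_center':[(.027,0),(.027,.024)]}
def sil(p,prof,xy,z0):
    t=np.linspace(0,2*np.pi,40)
    P=np.array([proj(p,[xy[0]+r*np.cos(a),xy[1]+r*np.sin(a),z0+h]) for r,h in prof for a in t])
    m=np.zeros((1600,2560),np.uint8);cv2.fillConvexPoly(m,cv2.convexHull((P*4+1.5).round().astype(np.int32)),1)
    return cv2.resize(m,(640,400),interpolation=cv2.INTER_AREA) if 0 else m
def fit(p,l,guess,z0=0):
    """xy whose silhouette centroid matches the mask nearest the guess; returns xy, IoU"""
    g=np.array(guess,float);q=proj(p,[*g,z0+.012]);best=None
    for r in manip.outline_of(p,l):
        m=r['mask'].astype(np.uint8);M=cv2.moments(m,True)
        if M['m00']<20: continue
        c=np.array([M['m10'],M['m01']])/M['m00']
        if best is None or np.linalg.norm(c-q)<np.linalg.norm(best[0]-q): best=(c,m,r['confidence'])
    if best is None: return None
    c,m,conf=best
    for _ in range(5):
        s=sil(p,SH[l],g,z0);M=cv2.moments(s,True);sc=(np.array([M['m10'],M['m01']])/M['m00']-1.5)/4
        g=g+(onz(p,c,z0+.012)-onz(p,sc,z0+.012))[:2]
    mm=cv2.resize(m,(2560,1600),interpolation=cv2.INTER_NEAREST)
    return g.round(4),round((s&mm).sum()/(s|mm).sum(),3),round(conf,2),np.round(c,1)
E
cat > f.py <<'E'
import sys
from h import *
# f.py name cam label x y [z0] ...groups split by ','
p=manip.camera(sys.argv[2]);save(p,sys.argv[1]+'.png');print(manip.get_obs()['position'].round(4))
for a in sys.argv[3:]:
    l,*v=a.split(',');v=list(map(float,v));print(l,fit(p,l+'_center',v[:2],v[2] if len(v)>2 else 0))
E
python3 f.py w3 wrist pulley,.485,-.028 gear,.642,-.12 cap,.63,.134
```

```text
[ 0.4837 -0.0169  0.251 ]
pulley (array([ 0.4844, -0.0277]), np.float64(0.864), 0.76, array([308.9, 170.5]))
gear (array([ 0.6438, -0.1204]), np.float64(0.899), 0.91, array([278.1, 291.8]))
cap (array([0.6289, 0.1334]), np.float64(0.909), 0.75, array([453.9, 240.1]))
```

>>> jog_arm([
  [0,-20,-40],
  [0,-20,-80],
  [0,-14,-110],
  [0,-12,-120],
  [0,-12,-120],
], turn=[0,0,0,0,0])

```text
clock: 4.57
position: [0.4822, -0.0288, 0.1291]
ee_rot: [0.137, 0.991, -0.001, -0.002]
ft_force: [-0.9, 0.1, 0.2]
grip_width: 1.001
```

```bash
python3 f.py w4 wrist pulley,.485,-.028
```

```text
[ 0.4836 -0.0291  0.1312]
pulley (array([ 0.4843, -0.0276]), np.float64(0.867), 0.7, array([319.4, 197.7]))
```

View pics/w4.png

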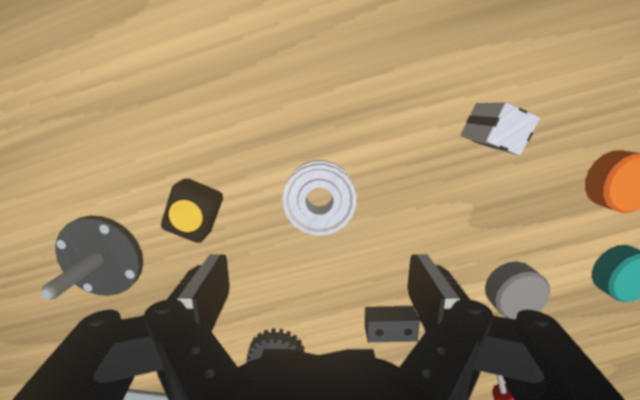

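>>> jog_arm([
  [1,1,-35],
  [1,1,-70],
  [1,1,-100],
  [1,1,-120],
  [1,1,-131],
  [1,1,-132],
  [1,1,-132],
], turn=[0,0,0,0,0,0,0])

```text
clock: 5.25
position: [0.4868, -0.0283, 0.0018]
ee_rot: [0.138, 0.99, 0.0, 0.001]
ft_force: [-0.4, 0.2, 1.3]
grip_width: 0.998
```

>>> jog_arm([
  [0,0,0],
  [0,0,0],
  [0,0,0],
  [0,0,0],
  [0,0,0],
  [0,0,0],
  [0,0,0],
], turn=[0,0,0,0,0,0,0], grip=50, grip_force=40)

```text
clock: 5.83
position: [0.4886, -0.0281, 0.0042]
ee_rot: [0.137, 0.99, 0.001, 0.003]
ft_force: [-4.6, -0.5, 15.7]
grip_width: 0.713
```

>>> jog_arm([
  [-2,0,10],
  [-2,0,30],
  [-2,0,65],
  [-2,0,105],
  [-2,0,130],
  [-2,0,130],
  [-2,0,130],
], turn=[0,0,0,0,0,0,0])

```text
clock: 6.42
position: [0.4877, -0.028, 0.1362]
ee_rot: [0.137, 0.99, 0.002, 0.005]
ft_force: [-0.1, -0.5, -1.8]
grip_width: 0.708
```

```bash
cat > g.py <<'E'
import sys
from h import *
p=manip.camera('wrist');save(p,sys.argv[1]+'.png');o=manip.get_obs();print(o['position'].round(4),o['ft_force'].round(1),o['grip_width'],[proj(p,o['position']+[0,0,dz]).round(1) for dz in (-.03,0,.02,.06)])
for r in manip.outline_of(p,sys.argv[2]+'_center')[:2]: print(r['confidence'],r['extent'])
for r in manip.pinpoint(p,sys.argv[2]+'_center')[:2]: print(r)
E
python3 g.py w5 pulley
```

```text
[ 0.4867 -0.028   0.1346] [-1.  -0.5 -1.6] 0.7092276073756018 [array([315.7, 232. ]), array([315.6, 255.6]), array([315.4, 276.5]), array([315. , 341.3])]
0.64 [251.6, 191.4, 389.6, 324.9]
{'at': [317.1, 259.3], 'confidence': 0.6}
```

View pics/w5.png

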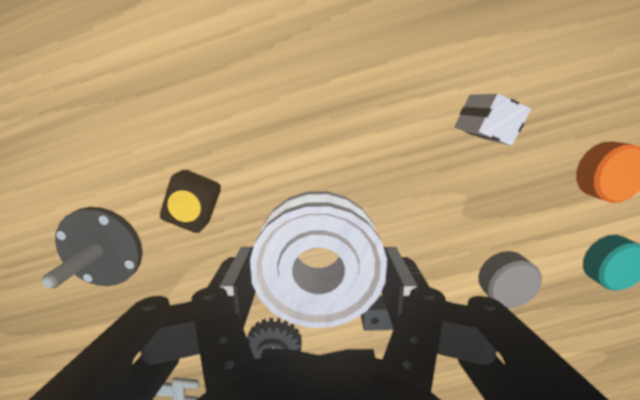

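```bash
cat >> h.py <<'E'
SH['stand']=[(.042,0),(.042,.010)]
SH['pin']=[(.007,.010),(.007,.065),(.004,.070)]
_s=sil
def sil(p,prof,xy,z0):
    m=_s(p,prof,xy,z0)
    return m|_s(p,SH['pin'],xy,z0) if prof is SH['stand'] else m
E
sed -i "s/fit(p,l+'_center'/fit(p,l if l=='stand' else l+'_center'/" f.py
python3 f.py w6 wrist pulley,.487,-.028,.133 stand,.489,-.256
```

```text
[ 0.4857 -0.0282  0.1331]
pulley (array([ 0.4795, -0.0254]), np.float64(0.868), 0.74, array([318. , 260.2]))
stand (array([ 0.4864, -0.2518]), np.float64(0.965), 0.95, array([ 94.9, 251.9]))
```

>>> jog_arm([
  [15,-20,20],
  [30,-50,40],
  [40,-80,45],
  [45,-100,45],
  [45,-100,45],
  [45,-100,45],
], turn=[0,0,0,0,0,0])

```text
clock: 7.22
position: [0.5305, -0.1295, 0.1773]
ee_rot: [0.139, 0.99, 0.0, 0.001]
ft_force: [0.2, 1.0, -1.1]
grip_width: 0.709
```

```bash
python3 f.py w7 wrist pulley,.53,-.13,.178 stand,.489,-.256; python3 m.py w7b stand;  python3 f.py s7 scene stand,.489,-.256; python3 f.py s8 side stand,.489,-.256
```

```text
[ 0.5305 -0.1281  0.1772]
pulley (array([ 0.5239, -0.1267]), np.float64(0.852), 0.96, array([318. , 260.4]))
stand (array([ 0.4863, -0.2518]), np.float64(0.96), 0.61, array([191.7, 169.9]))
stand [189.3 173.1] 0.94 [ 0.4886 -0.2555  0.    ]
[ 0.5308 -0.1272  0.178 ]
stand None
[ 0.5309 -0.1276  0.1781]
stand (array([ 0.4866, -0.2542]), np.float64(0.916), 0.58, array([367.6, 138.8]))
```

View pics/w7.png

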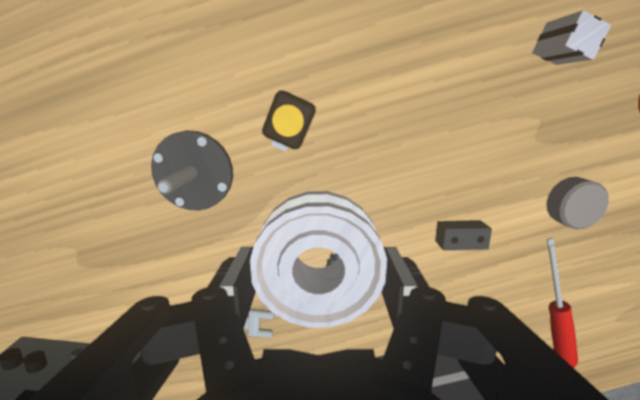

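```bash
python3 - <<'E'
from h import *
p=manip.camera('wrist');o=manip.get_obs()['position'];print(o)
r=manip.outline_of(p,'pulley_center')[0];e=r['extent'];print(e)
for dz in (-.008,-.005,-.002,.001,.004,.007):
    z0=o[2]+dz;g=np.array([o[0]-.006,o[1]+.002])
    for _ in range(5):
        s=sil(p,SH['pulley_center'],g,z0);ys,xs=np.nonzero(s);b=np.array([xs.min(),ys.min(),xs.max(),ys.max()])/4
        c=[(e[0]+e[2])/2,(e[1]+e[3])/2];g=g+(onz(p,c,z0+.012)-onz(p,[(b[0]+b[2])/2,(b[1]+b[3])/2],z0+.012))[:2]
    # bore upper circle projection
    print(dz,(g-o[:2]).round(4),b.round(1),proj(p,[*g,z0+.024]).round(1))
E
```

```text
[ 0.53088713 -0.12791928  0.17817641]
[251.4, 191.1, 387.6, 328.2]
-0.008 [-0.0017  0.0021] [252. 192. 387. 327.] [319.2 271.3]
-0.005 [-0.0033  0.0026] [250.2 190.8 388.5 328.8] [319.3 271.4]
-0.002 [-0.0049  0.003 ] [248.5 189.2 390.2 330.2] [319.3 271.7]
0.001 [-0.0064  0.0034] [246.8 187.5 392.2 331.8] [319.3 272.1]
0.004 [-0.008   0.0039] [244.8 185.8 394.  333.5] [319.4 272.4]
0.007 [-0.0096  0.0043] [242.8 184.  396.  335.5] [319.3 272.7]
```

>>> jog_arm([
  [-12,-35,0],
  [-25,-70,0],
  [-38,-105,0],
  [-41,-126,0],
  [-41,-126,-35],
  [-41,-126,-65],
  [-41,-126,-82],
  [-41,-126,-82],
], turn=[0,0,0,0,0,0,0,0])

```text
clock: 8.43
position: [0.4877, -0.253, 0.0926]
ee_rot: [0.137, 0.991, 0.001, -0.001]
ft_force: [-0.4, 0.1, -1.6]
grip_width: 0.711
```

```bash
python3 - <<'E'
from h import *
o=manip.get_obs();print(o['position'],o['ft_force'])
W=manip.camera('wrist');S=manip.camera('side')
w=W['frame'][170:350,220:420];s=S['frame'][70:170,310:430]
cv2.imwrite('pics/p1.png',np.hstack([cv2.resize(w,(444,400)),cv2.resize(s,(356,400)*1)])[:,:,::-1])
z=o['position'][2]
for h in (.05,.065,.07): print('pin',proj(W,[.4864,-.252,h]).round(1))
E
```

```text
[ 0.48767484 -0.25301147  0.09263707] [-0.40313182  0.10406254 -1.57107246]
pin [317.4 225. ]
pin [317.4 234.4]
pin [317.4 237.9]
```

View pics/p1.png

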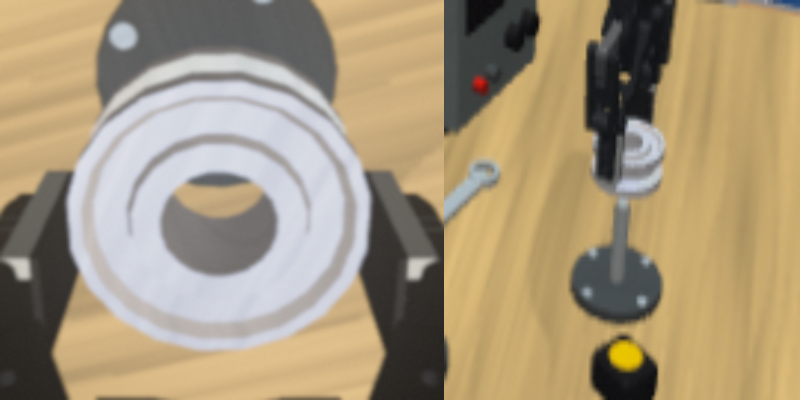

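>>> jog_arm([
  [2,0,-10],
  [2,0,-20],
  [2,0,-30],
  [2,0,-40],
  [2,0,-40],
], turn=[0,0,0,0,0])

```text
clock: 8.95
position: [0.4907, -0.2535, 0.0543]
ee_rot: [0.137, 0.991, 0.001, 0.0]
ft_force: [-0.5, -0.1, -1.8]
grip_width: 0.708
```

```bash
python3 - <<'E'
from h import *
o=manip.get_obs();print(o['position'],o['ft_force'])
W=manip.camera('wrist');S=manip.camera('side')
w=W['frame'][170:350,220:420];s=S['frame'][70:170,310:430]
cv2.imwrite('pics/p2.png',np.hstack([cv2.resize(w,(444,400)),cv2.resize(s,(356,400)*1)])[:,:,::-1])
E
```

```text
[ 0.49069822 -0.25348339  0.0543    ] [-0.49124347 -0.13425067 -1.83271693]
```

View pics/p2.png

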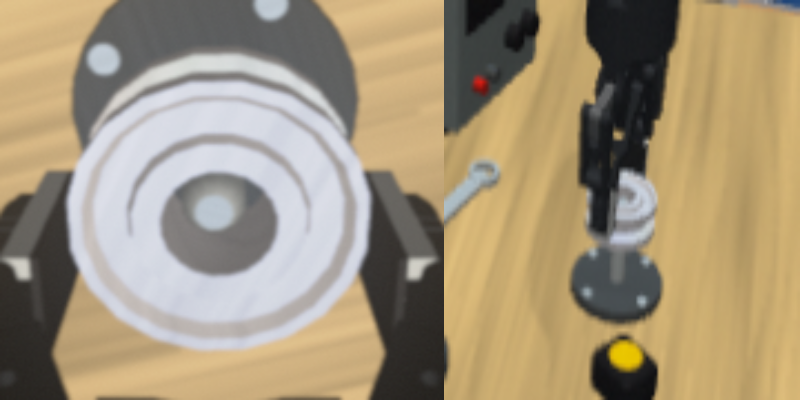

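>>> jog_arm([
  [-2,-1,-10],
  [-2,-1,-20],
  [-2,-1,-30],
  [-2,-1,-34],
  [-2,-1,-36],
  [-2,-1,-38],
  [-2,-1,-38],
], turn=[0,0,0,0,0,0,0])

```text
clock: 9.63
position: [0.4895, -0.2551, 0.0178]
ee_rot: [0.137, 0.991, 0.0, 0.001]
ft_force: [0.1, 0.2, -1.4]
grip_width: 0.71
```

>>> jog_arm([
  [0,0,-1],
  [0,0,-2],
  [0,0,-3],
  [0,0,-3],
], turn=[0,0,0,0])

```text
clock: 9.97
position: [0.4895, -0.2551, 0.0148]
ee_rot: [0.137, 0.991, 0.0, 0.001]
ft_force: [-0.1, 0.1, -1.5]
grip_width: 0.71
```

>>> jog_arm([
  [0,0,-1],
  [0,0,-2],
  [0,0,-3],
  [0,0,-3],
], turn=[0,0,0,0])

```text
clock: 10.3
position: [0.4897, -0.2552, 0.0142]
ee_rot: [0.138, 0.99, 0.001, 0.001]
ft_force: [-12.3, 7.1, 32.5]
grip_width: 0.706
```

>>> jog_arm([
  [0,0,1],
  [0,0,1],
  [0,0,1],
  [0,0,1],
  [0,0,1],
], turn=[0,0,0,0,0], grip=78)

```text
clock: 10.72
position: [0.4896, -0.2551, 0.0149]
ee_rot: [0.138, 0.99, 0.001, 0.001]
ft_force: [-0.1, -1.6, 1.0]
grip_width: 0.916
```

>>> jog_arm([
  [0,0,10],
  [0,0,40],
  [0,0,80],
  [0,20,120],
  [20,60,160],
  [0,100,180],
  [0,140,180],
  [0,180,180],
  [0,220,180],
  [0,260,180],
  [0,300,180],
  [0,340,180],
], turn=[0,0,0,0,0,0,0,0,0,0,0,0])

```text
clock: 11.72
position: [0.4892, 0.0761, 0.1958]
ee_rot: [0.138, 0.99, 0.002, 0.001]
ft_force: [1.4, 0.3, 0.4]
grip_width: 0.911
```

```bash
python3 f.py s9 side pulley,.4864,-.252,.01
```

```text
[0.4886 0.0854 0.1954]
pulley (array([ 0.477 , -0.2451]), np.float64(0.548), 0.77, array([371.1, 137.4]))
```

>>> jog_arm([
  [0,40,0],
  [-10,80,0],
  [-20,120,0],
  [-25,160,-10],
  [-25,190,-30],
  [-25,210,-50],
  [-25,215,-60],
  [-25,215,-60],
  [-25,215,-60],
], turn=[0,0,0,0,0,0,0,0,0])

```text
clock: 12.57
position: [0.4642, 0.295, 0.1355]
ee_rot: [0.133, 0.991, 0.001, 0.001]
ft_force: [0.0, -0.5, -0.3]
grip_width: 0.912
```

```bash
python3 f.py w9 wrist sleeve,.466,.3185; python3 -c "
import cv2,numpy as np
a=cv2.resize(cv2.imread('pics/s9.png')[90:190,310:430],(360,300));b=cv2.resize(cv2.imread('pics/w9.png'),(440,300));cv2.imwrite('pics/c9.png',np.hstack([a,b]))"
```

```text
[0.4648 0.2948 0.1363]
sleeve None
```

View pics/c9.png

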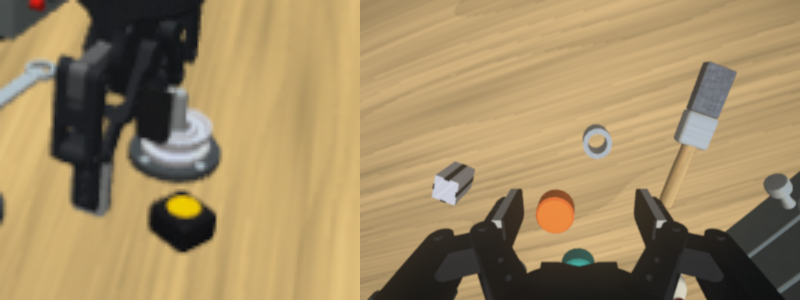

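>>> jog_arm([
  [2,23,-15],
  [2,23,-35],
  [2,23,-35],
  [2,23,-35],
], turn=[0,0,0,0])

```text
clock: 13.0
position: [0.4674, 0.3164, 0.1022]
ee_rot: [0.135, 0.991, 0.002, 0.001]
ft_force: [0.6, 0.6, -0.8]
grip_width: 0.911
```

```bash
python3 f.py w10 wrist sleeve,.466,.3185;python3 f.py w10 wrist sleeve,.466,.3185
```

```text
[0.4679 0.3167 0.103 ]
sleeve (array([0.4662, 0.3197]), np.float64(0.801), 0.92, array([320.2, 202.9]))
[0.4681 0.3173 0.1033]
sleeve (array([0.4662, 0.3196]), np.float64(0.784), 0.72, array([318.8, 201.8]))
```

>>> jog_arm([
  [-1,1,-35],
  [-1,1,-70],
  [-1,1,-90],
  [-1,1,-98],
  [-1,1,-98],
], turn=[0,0,0,0,0])

```text
clock: 13.62
position: [0.4664, 0.3177, 0.0042]
ee_rot: [0.135, 0.991, 0.002, 0.002]
ft_force: [-0.3, -0.3, -0.1]
grip_width: 0.916
```

>>> jog_arm([
  [0,0,0],
  [0,0,0],
  [0,0,0],
  [0,0,0],
  [0,0,0],
  [0,0,0],
  [0,0,0],
  [0,0,0],
  [0,0,0],
  [0,0,0],
], turn=[0,0,0,0,0,0,0,0,0,0], grip=25, grip_force=40)

```text
clock: 14.45
position: [0.4673, 0.3184, 0.006]
ee_rot: [0.135, 0.991, 0.003, 0.002]
ft_force: [-1.3, -1.2, 7.7]
grip_width: 0.412
```

>>> jog_arm([
  [0,0,15],
  [0,0,50],
  [0,-15,90],
  [5,-40,125],
  [5,-80,130],
  [10,-120,130],
  [10,-160,130],
  [15,-200,130],
  [15,-240,130],
  [20,-280,130],
  [20,-320,130],
  [20,-360,130],
], turn=[0,0,0,0,0,0,0,0,0,0,0,0])

```text
clock: 15.45
position: [0.4873, -0.0435, 0.137]
ee_rot: [0.135, 0.991, 0.004, 0.003]
ft_force: [0.1, 0.7, -1.3]
grip_width: 0.405
```

>>> jog_arm([
  [0,-40,0],
  [0,-80,0],
  [0,-120,0],
  [0,-160,0],
  [0,-190,0],
  [0,-215,0],
  [0,-215,0],
  [0,-215,0],
], turn=[0,0,0,0,0,0,0,0])

```text
clock: 16.12
position: [0.4868, -0.2602, 0.1375]
ee_rot: [0.136, 0.991, 0.003, 0.003]
ft_force: [1.5, 1.5, -1.0]
grip_width: 0.41
```

```bash
cat > z.py <<'E'
import sys
from h import *
l=sys.argv[1]+'_center'
p=manip.camera('wrist');save(p,sys.argv[2]+'.png');o=manip.get_obs()['position'];print(o)
print([ (r['extent'],r['confidence']) for r in manip.outline_of(p,l)])
e=manip.outline_of(p,l)[0]['extent']
for dz in (-.009,-.006,-.003,0,.003):
    z0=o[2]+dz;g=o[:2].copy()
    for _ in range(5):
        s=sil(p,SH[l],g,z0);ys,xs=np.nonzero(s);b=np.array([xs.min(),ys.min(),xs.max(),ys.max()])/4
        c=[(e[0]+e[2])/2,(e[1]+e[3])/2];g=g+(onz(p,c,z0+.012)-onz(p,[(b[0]+b[2])/2,(b[1]+b[3])/2],z0+.012))[:2]
    print(dz,(g-o[:2]).round(4),b.round(1))
E
python3 z.py sleeve w11
```

```text
[ 0.48726507 -0.25859415  0.13731847]
[([278.8, 223.7, 356.2, 310.0], 0.79)]
-0.009 [ 0.0008 -0.0015] [278.2 221.8 356.8 312. ]
-0.006 [-0.0008 -0.0011] [277.5 220.8 357.8 312.8]
-0.003 [-0.0025 -0.0006] [276.5 219.8 358.8 313.8]
0 [-0.0042 -0.0001] [275.2 218.8 359.5 315. ]
0.003 [-0.0059  0.0004] [274.2 217.5 360.8 316. ]
```

View pics/w11.png

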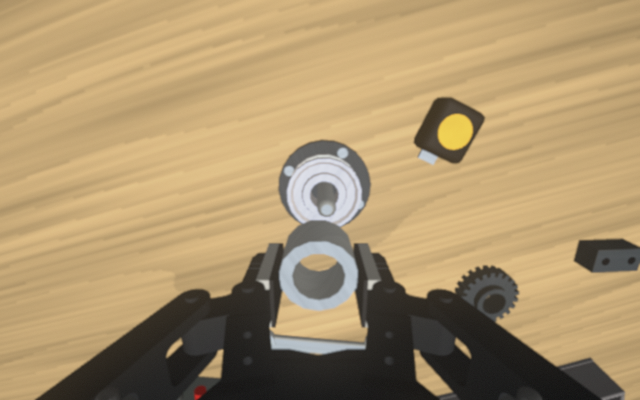

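```bash
python3 - <<'E'
from h import *
p=manip.camera('wrist');print(manip.get_obs()['position'],onz(p,[327,208],.07),onz(p,[324,190],.034))
print(fit(p,'pulley_center',(.486,-.252),.01),fit(p,'sleeve_center',(.487,-.258),.133))
for h in (.034,.07): print(proj(p,[.4864,-.252,h]))
E
```

```text
[ 0.48767017 -0.25716532  0.13713655] [ 0.48571897 -0.24854784  0.07      ] [ 0.48234748 -0.24885369  0.034     ]
(array([ 0.4828, -0.2519]), np.float64(0.731), 0.75, array([320.4, 188.4])) (array([ 0.4856, -0.2557]), np.float64(0.851), 0.85, array([318.3, 266.4]))
[321.58659018 195.5501789 ]
[322.5648838  210.09670316]
```

>>> jog_arm([
  [0,6,-20],
  [0,6,-40],
  [0,6,-57],
  [0,6,-57],
  [0,6,-57],
], turn=[0,0,0,0,0])

```text
clock: 16.83
position: [0.4873, -0.2508, 0.0799]
ee_rot: [0.134, 0.991, 0.004, 0.003]
ft_force: [-0.4, 0.1, -0.5]
grip_width: 0.41
```

```bash
cat > c.py <<'E'
import sys
from h import *
o=manip.get_obs();print(o['position'],o['ft_force'])
W=manip.camera('wrist');S=manip.camera('side')
w=W['frame'][170:350,220:420];s=S['frame'][70:170,310:430]
cv2.imwrite('pics/'+sys.argv[1]+'.png',np.hstack([cv2.resize(w,(444,400)),cv2.resize(s,(356,400))])[:,:,::-1])
E
python3 c.py p3
```

```text
[ 0.48733614 -0.25084225  0.07994724] [-0.43303394  0.08320462 -0.49258726]
```

View pics/p3.png

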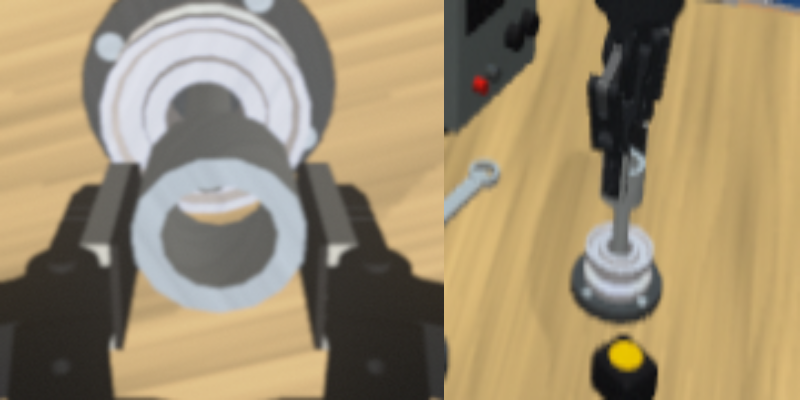

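>>> jog_arm([
  [0,0,-5],
  [0,0,-10],
  [0,0,-15],
  [0,0,-20],
  [0,0,-20],
], turn=[0,0,0,0,0])

```text
clock: 17.35
position: [0.4877, -0.2513, 0.0601]
ee_rot: [0.134, 0.991, 0.004, 0.003]
ft_force: [-0.7, 0.5, -1.3]
grip_width: 0.41
```

```bash
python3 c.py p4
```

```text
[ 0.48766591 -0.25125037  0.06013041] [-0.74800212  0.48350006 -1.28517337]
```

View pics/p4.png

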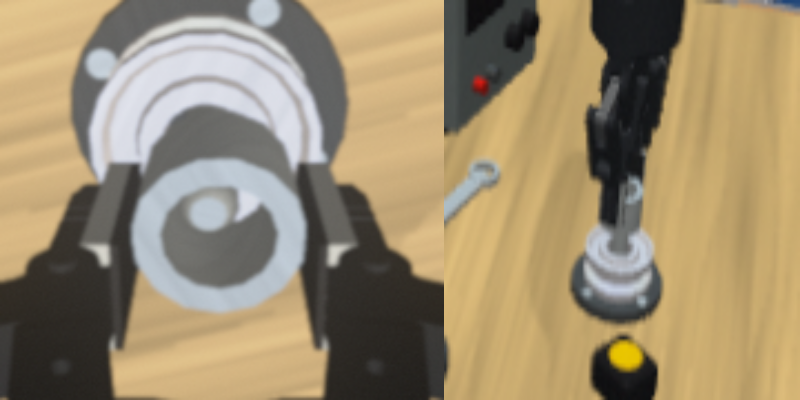

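>>> jog_arm([
  [-1,-1,-8],
  [-1,-1,-16],
  [-1,-1,-18],
  [-1,-1,-19],
  [-1,-1,-20],
  [-1,-1,-20],
], turn=[0,0,0,0,0,0])

```text
clock: 17.95
position: [0.4871, -0.2526, 0.0409]
ee_rot: [0.134, 0.991, 0.004, 0.004]
ft_force: [-0.4, -0.5, -1.1]
grip_width: 0.41
```

>>> jog_arm([
  [0,0,-1],
  [0,0,-2],
  [0,0,-2],
  [0,0,-2],
], turn=[0,0,0,0])

```text
clock: 18.28
position: [0.4874, -0.2527, 0.04]
ee_rot: [0.134, 0.991, 0.004, 0.004]
ft_force: [-5.2, 1.9, 11.5]
grip_width: 0.411
```

>>> jog_arm([
  [0,0,1],
  [0,0,1],
  [0,0,1],
  [0,0,1],
  [0,0,1],
  [0,0,1],
], turn=[0,0,0,0,0,0], grip=60)

```text
clock: 18.78
position: [0.4874, -0.2527, 0.0409]
ee_rot: [0.134, 0.991, 0.004, 0.004]
ft_force: [-0.0, -1.1, -0.3]
grip_width: 0.698
```

>>> jog_arm([
  [0,0,10],
  [0,0,40],
  [0,0,75],
  [15,15,100],
  [45,40,110],
  [75,65,110],
  [105,90,110],
  [135,115,105],
  [155,131,90],
  [155,131,80],
  [155,131,80],
  [155,131,80],
], turn=[0,0,0,0,0,0,0,0,0,0,0,0], grip=85)

```text
clock: 19.78
position: [0.6417, -0.1226, 0.121]
ee_rot: [0.134, 0.991, 0.004, 0.003]
ft_force: [0.1, -1.1, 1.1]
grip_width: 0.994
```

```bash
python3 f.py w12 wrist gear,.6435,-.121; python3 f.py s12 side sleeve,.486,-.251,.034; python3 -c "
import cv2,numpy as np
a=cv2.resize(cv2.imread('pics/s12.png')[70:170,310:430],(360,300));b=cv2.resize(cv2.imread('pics/w12.png'),(440,300));cv2.imwrite('pics/c12.png',np.hstack([a,b]))"
```

```text
[ 0.6419 -0.1232  0.1219]
gear (array([ 0.6429, -0.1204]), np.float64(0.833), 0.79, array([318.7, 195.9]))
[ 0.6422 -0.1232  0.1224]
sleeve (array([ 0.4854, -0.2453]), np.float64(0.617), 0.64, array([368.8, 128.9]))
```

View pics/c12.png

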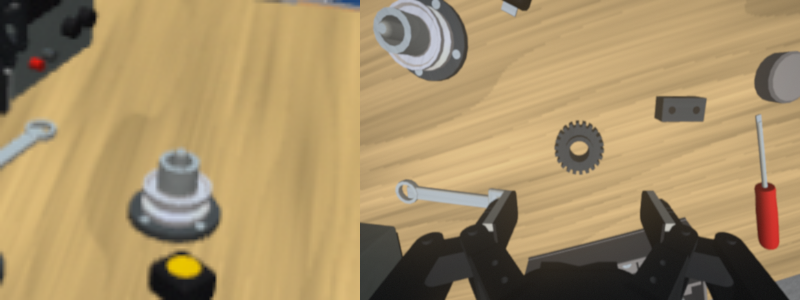

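>>> jog_arm([
  [2,1,-35],
  [2,1,-70],
  [2,1,-100],
  [2,1,-115],
  [2,1,-121],
  [2,1,-122],
  [2,1,-122],
], turn=[0,0,0,0,0,0,0])

```text
clock: 20.57
position: [0.6452, -0.1225, 0.0019]
ee_rot: [0.135, 0.991, 0.004, 0.006]
ft_force: [0.1, 0.2, 0.3]
grip_width: 0.997
```

>>> jog_arm([
  [0,0,0],
  [0,0,0],
  [0,0,0],
  [0,0,0],
  [0,0,0],
  [0,0,0],
  [0,0,0],
], turn=[0,0,0,0,0,0,0], grip=48, grip_force=40)

```text
clock: 21.15
position: [0.6465, -0.1227, 0.0044]
ee_rot: [0.135, 0.991, 0.004, 0.007]
ft_force: [-2.7, 0.9, 9.6]
grip_width: 0.669
```

>>> jog_arm([
  [0,0,10],
  [0,0,30],
  [0,0,65],
  [0,0,105],
  [0,0,140],
  [-20,-5,170],
  [-30,-10,170],
  [-30,-10,170],
  [-30,-10,170],
], turn=[0,0,0,0,0,0,0,0,0])

```text
clock: 21.9
position: [0.6164, -0.1327, 0.1751]
ee_rot: [0.135, 0.991, 0.005, 0.008]
ft_force: [-0.3, 1.3, -3.1]
grip_width: 0.668
```

```bash
python3 z.py gear w13
```

```text
[ 0.616517   -0.13201835  0.17415739]
[([255.0, 189.3, 382.3, 314.5], 0.66)]
-0.009 [-0.0025  0.0011] [259.2 194.  378.  309.8]
-0.006 [-0.004   0.0015] [258.  192.8 379.2 311.2]
-0.003 [-0.0055  0.0018] [256.8 191.5 380.8 312.2]
0 [-0.007   0.0022] [255.  190.  382.2 313.8]
0.003 [-0.0085  0.0026] [253.8 188.5 383.8 315. ]
```

>>> jog_arm([
  [-28,-28,0],
  [-56,-56,0],
  [-84,-84,0],
  [-110,-108,0],
  [-126,-121,-15],
  [-126,-121,-45],
  [-126,-121,-70],
  [-126,-121,-70],
  [-126,-121,-70],
], turn=[0,0,0,0,0,0,0,0,0])

```text
clock: 22.8
position: [0.49, -0.2522, 0.1024]
ee_rot: [0.134, 0.991, 0.004, 0.005]
ft_force: [0.6, -0.4, -1.8]
grip_width: 0.669
```

```bash
python3 c.py p5
```

```text
[ 0.49002869 -0.25222707  0.1023873 ] [ 0.62536912 -0.35110509 -1.7511591 ]
```

View pics/p5.png

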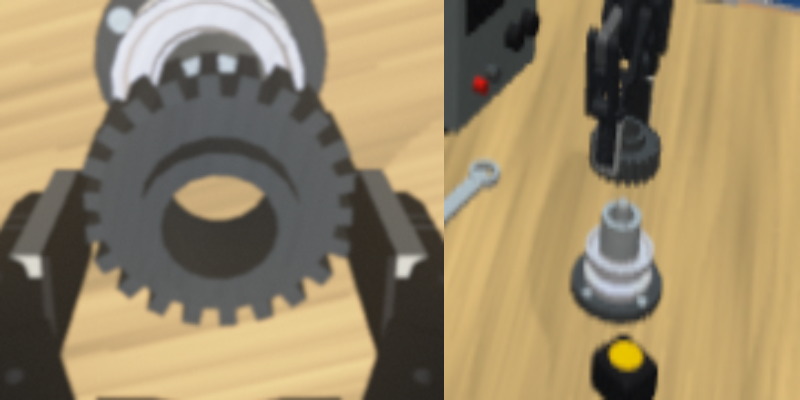

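>>> jog_arm([
  [0,-1,-10],
  [0,-1,-20],
  [0,-1,-26],
  [0,-1,-29],
  [0,-1,-31],
  [0,-1,-31],
], turn=[0,0,0,0,0,0])

```text
clock: 23.4
position: [0.4914, -0.2539, 0.0731]
ee_rot: [0.134, 0.991, 0.004, 0.007]
ft_force: [-0.4, 0.1, -2.4]
grip_width: 0.667
```

```bash
python3 c.py p6
```

```text
[ 0.4913651 -0.2538608  0.0730874] [-0.44126243  0.13588837 -2.44428082]
```

View pics/p6.png

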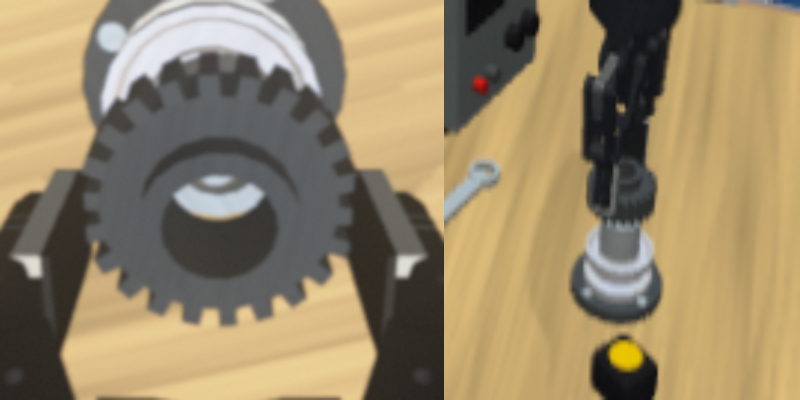

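```bash
python3 - <<'E'
from h import *
p=manip.camera('wrist');o=manip.get_obs()['position'];print(o)
f=lambda X:((proj(p,X)-[220,170])/.45).round(0)
g=[o[0]-.004,o[1]+.0015]
for n,z in (('top',o[2]+.019),('bot',o[2]-.005)): print(n,f([*g,z]),[f([g[0]+a*.012,g[1],z]) for a in(-1,1)])
for c in ((.4862,-.252),(.4862,-.254),(.4842,-.252),g): print('pin',[f([c[0]+a,c[1],.07]) for a in(-.004,.004)], 'sleeve in/out near',[f([c[0]+a,c[1],.06]) for a in(.012,.018)])
fr=p['frame'];print([(int(v),tuple(fr[int(170+v*.45),317])) for v in range(165,275,6)])
E
```

```text
[ 0.49173214 -0.25406015  0.07380057]
top [216. 225.] [array([200., 173.]), array([231., 274.])]
bot [215. 171.] [array([201., 126.]), array([229., 215.])]
pin [array([211., 152.]), array([220., 182.])] sleeve in/out near [array([228., 191.]), array([235., 211.])]
pin [array([203., 154.]), array([212., 184.])] sleeve in/out near [array([221., 193.]), array([227., 213.])]
pin [array([209., 144.]), array([218., 175.])] sleeve in/out near [array([226., 184.]), array([233., 205.])]
pin [array([211., 158.]), array([220., 188.])] sleeve in/out near [array([228., 197.]), array([234., 217.])]
[(165, (np.uint8(90), np.uint8(95), np.uint8(97))), (171, (np.uint8(91), np.uint8(95), np.uint8(98))), (177, (np.uint8(162), np.uint8(171), np.uint8(179))), (183, (np.uint8(152), np.uint8(156), np.uint8(158))), (189, (np.uint8(119), np.uint8(121), np.uint8(120))), (195, (np.uint8(185), np.uint8(196), np.uint8(205))), (201, (np.uint8(201), np.uint8(212), np.uint8(221))), (207, (np.uint8(200), np.uint8(211), np.uint8(221))), (213, (np.uint8(200), np.uint8(202), np.uint8(202))), (219, (np.uint8(157), np.uint8(136), np.uint8(101))), (225, (np.uint8(60), np.uint8(58), np.uint8(55))), (231, (np.uint8(59), np.uint8(58), np.uint8(55))), (237, (np.uint8(60), np.uint8(58), np.uint8(54))), (243, (np.uint8(61), np.uint8(58), np.uint8(55))), (249, (np.uint8(60), np.uint8(59), np.uint8(53))), (255, (np.uint8(62), np.uint8(59), np.uint8(54))), (261, (np.uint8(61), np.uint8(59), np.uint8(54))), (267, (np.uint8(63), np.uint8(59), np.uint8(55))), (273, (np.uint8(63), np.uint8(60), np.uint8(54)))]
```

>>> jog_arm([
  [-1,0,-2],
  [-1,0,-4],
  [-1,0,-5],
  [-1,0,-6],
  [-1,0,-7],
  [-1,0,-7],
], turn=[0,0,0,0,0,0])

```text
clock: 24.05
position: [0.4906, -0.254, 0.0666]
ee_rot: [0.134, 0.991, 0.004, 0.007]
ft_force: [0.4, 0.1, -3.3]
grip_width: 0.675
```

>>> jog_arm([
  [0,0,-1],
  [0,0,-2],
  [0,0,-2],
], turn=[0,0,0])

```text
clock: 24.3
position: [0.4907, -0.254, 0.0646]
ee_rot: [0.134, 0.991, 0.004, 0.007]
ft_force: [0.4, -1.6, -3.2]
grip_width: 0.67
```

>>> jog_arm([
  [0,0,-1],
  [0,0,-2],
  [0,0,-2],
  [0,0,-2],
], turn=[0,0,0,0])

```text
clock: 24.63
position: [0.4913, -0.2543, 0.0644]
ee_rot: [0.134, 0.991, 0.004, 0.008]
ft_force: [-6.6, 3.5, 18.6]
grip_width: 0.671
```

>>> jog_arm([
  [0,0,0],
  [0,0,1],
  [0,0,1],
  [0,0,1],
  [0,0,1],
  [0,0,1],
], turn=[0,0,0,0,0,0], grip=80)

```text
clock: 25.13
position: [0.4912, -0.2543, 0.0652]
ee_rot: [0.134, 0.991, 0.004, 0.008]
ft_force: [-1.0, -0.0, -0.2]
grip_width: 0.936
```

>>> jog_arm([
  [0,0,10],
  [0,0,40],
  [0,0,75],
  [0,0,100],
  [25,30,100],
  [50,65,100],
  [75,100,100],
  [95,135,100],
  [115,170,100],
  [130,205,100],
  [135,240,100],
  [135,275,100],
], turn=[0,0,0,0,0,0,0,0,0,0,0,0])

```text
clock: 26.13
position: [0.6271, 0.0226, 0.1657]
ee_rot: [0.134, 0.991, 0.004, 0.008]
ft_force: [0.1, 0.6, 0.8]
grip_width: 0.939
```

>>> jog_arm([
  [3,40,0],
  [3,80,-5],
  [3,110,-20],
  [3,116,-40],
  [3,116,-45],
  [3,116,-45],
], turn=[0,0,0,0,0,0])

```text
clock: 26.63
position: [0.6291, 0.1379, 0.1196]
ee_rot: [0.134, 0.991, 0.003, 0.007]
ft_force: [0.1, -0.4, -0.1]
grip_width: 0.934
```

```bash
python3 f.py w14 wrist cap,.629,.133; python3 f.py s14 side gear,.486,-.251,.06; python3 f.py s15 scene gear,.486,-.251,.06;python3 -c "
import cv2,numpy as np
a=cv2.resize(cv2.imread('pics/s14.png')[70:170,310:430],(360,300));b=cv2.resize(cv2.imread('pics/w14.png'),(440,300));cv2.imwrite('pics/c14.png',np.hstack([a,b]))"
```

```text
[0.6301 0.1367 0.121 ]
cap (array([0.6432, 0.2441]), np.float64(0.931), 0.79, array([445.1, 179.3]))
[0.631  0.1364 0.1223]
gear (array([ 0.4879, -0.2529]), np.float64(0.94), 0.69, array([369.1, 120.5]))
[0.631  0.137  0.1222]
gear (array([ 0.4893, -0.2544]), np.float64(0.914), 0.65, array([202.3, 226.7]))
```

View pics/c14.png

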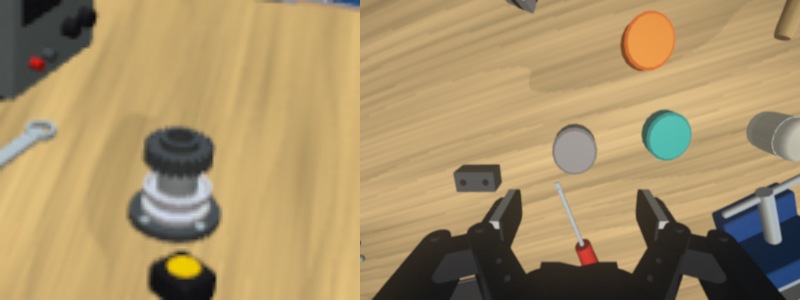

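The grasp view shows the grey cap at about (313,199), and the gear is flat on the sleeve. The network missed the grey cap in that shot, so I'll retry from here without viewing.

```bash
python3 f.py w16 wrist cap,.629,.133; python3 f.py w17 wrist cap,.629,.133; python3 - <<'E'
from h import *
f=cv2.imread('pics/w17.png');hsv=cv2.cvtColor(f,cv2.COLOR_BGR2HSV)
m=((hsv[:,:,1]<40)&(hsv[:,:,2]>80)).astype(np.uint8)
n,l,s,c=cv2.connectedComponentsWithStats(m)
print([(s[i].tolist(),c[i].round(1)) for i in range(1,n) if s[i][4]>500])
E
```

```text
[0.6307 0.1377 0.1217]
cap (array([0.6433, 0.2443]), np.float64(0.943), 0.76, array([444. , 175.7]))
[0.6304 0.1382 0.1212]
cap (array([0.6296, 0.1345]), np.float64(0.947), 0.87, array([311.3, 196. ]))
[([579, 149, 61, 62, 2607], array([616. , 180.5])), ([280, 166, 63, 63, 3122], array([311. , 197.1])), ([137, 227, 60, 26, 1264], array([166.8, 239.4])), ([524, 228, 116, 95, 2870], array([587.6, 274.5])), ([283, 241, 42, 84, 529], array([303.3, 281.2])), ([187, 254, 39, 52, 592], array([204.5, 280.5])), ([411, 254, 39, 52, 599], array([431.6, 280.3]))]
```

>>> jog_arm([
  [1,-4,-35],
  [1,-4,-70],
  [1,-4,-95],
  [1,-4,-110],
  [1,-4,-115],
  [1,-4,-115],
], turn=[0,0,0,0,0,0])

```text
clock: 27.63
position: [0.6305, 0.134, 0.0049]
ee_rot: [0.134, 0.991, 0.004, 0.007]
ft_force: [0.5, 0.1, -0.2]
grip_width: 0.94
```

>>> jog_arm([
  [0,0,0],
  [0,0,0],
  [0,0,0],
  [0,0,0],
  [0,0,0],
  [0,0,0],
  [0,0,0],
  [0,0,0],
], turn=[0,0,0,0,0,0,0,0], grip=42, grip_force=30)

```text
clock: 28.3
position: [0.6316, 0.1343, 0.0069]
ee_rot: [0.134, 0.991, 0.004, 0.008]
ft_force: [-1.6, -1.0, 6.7]
grip_width: 0.616
```

>>> jog_arm([
  [0,0,10],
  [0,0,30],
  [0,0,65],
  [0,0,105],
  [0,0,140],
  [-10,-30,165],
  [-10,-65,170],
  [-10,-100,170],
  [-10,-100,170],
], turn=[0,0,0,0,0,0,0,0,0])

```text
clock: 29.05
position: [0.6218, 0.0248, 0.1797]
ee_rot: [0.139, 0.99, 0.003, 0.01]
ft_force: [-0.5, -1.9, -1.1]
grip_width: 0.615
```

```bash
python3 z.py cap w18
```

```text
[0.62176908 0.02884864 0.17895656]
[([497.9, 112.4, 563.3, 166.6], 0.94), ([480.5, 3.2, 551.9, 70.5], 0.94), ([263.2, 203.1, 373.5, 321.5], 0.67)]
-0.009 [-0.0327  0.1037] [455.8  74.5 605.5 204.5]
-0.006 [-0.0336  0.1017] [454.   73.  607.2 206.2]
-0.003 [-0.0345  0.0998] [452.2  71.2 608.8 207.8]
0 [-0.0354  0.0977] [450.5  69.5 610.8 209.5]
0.003 [-0.0363  0.0958] [448.5  67.8 612.5 211.2]
```

>>> jog_arm([
  [-10,-38,0],
  [-20,-76,0],
  [-32,-114,0],
  [-48,-150,0],
  [-65,-185,0],
  [-85,-220,0],
  [-105,-255,0],
  [-125,-280,-10],
  [-132,-282,-20],
  [-132,-282,-20],
  [-132,-282,-20],
], turn=[0,0,0,0,0,0,0,0,0,0,0])

```text
clock: 30.12
position: [0.4904, -0.246, 0.1577]
ee_rot: [0.134, 0.991, 0.005, 0.008]
ft_force: [0.7, 0.1, -1.8]
grip_width: 0.616
```

```bash
sed -i "s/e=manip.outline_of(p,l)\[0\]\['extent'\]/e=min((r['extent'] for r in manip.outline_of(p,l)),key=lambda e:abs(e[0]+e[2]-636)+abs(e[1]+e[3]-524))/" z.py; python3 z.py cap w19; python3 f.py w20 wrist gear,.4875,-.253,.06
```

```text
[ 0.49115211 -0.24562182  0.15809052]
[([264.2, 203.6, 373.0, 321.0], 0.88)]
-0.009 [-0.0011  0.0007] [260.2 202.5 377.  322. ]
-0.006 [-0.0028  0.0011] [258.8 201.  378.2 323.5]
-0.003 [-0.0045  0.0015] [257.2 199.8 379.8 325. ]
0 [-0.006  0.002] [255.8 198.2 381.5 326.2]
0.003 [-0.0077  0.0024] [254.2 196.8 383.  327.8]
[ 0.4911 -0.2462  0.1582]
gear (array([ 0.4778, -0.2511]), np.float64(0.526), 0.76, array([304.3, 188. ]))
```

```bash
python3 - <<'E'
from h import *
p=manip.camera('wrist');print(manip.get_obs()['position'])
for l,z0 in (('gear_center',.06),('pulley_center',.01),('stand',0)):
    rs=manip.outline_of(p,l)
    if rs: print(l,rs[0]['extent'],rs[0]['confidence'])
    for c in ((.4875,-.253),(.4862,-.252)):
        ys,xs=np.nonzero(sil(p,SH[l],c,z0));print(c,xs.min()/4,ys.min()/4,xs.max()/4,ys.max()/4)
E
```

```text
[ 0.49058848 -0.24684133  0.15807296]
gear_center [266.2, 135.8, 350.9, 205.1] 0.61
(0.4875, -0.253) 268.25 162.25 344.75 239.0
(0.4862, -0.252) 269.0 160.25 345.75 237.25
pulley_center [275.5, 148.9, 342.7, 177.0] 0.92
(0.4875, -0.253) 272.75 149.75 342.75 221.25
(0.4862, -0.252) 273.5 148.0 343.5 219.75
stand [265.1, 133.1, 352.3, 204.9] 0.56
(0.4875, -0.253) 264.5 136.5 352.0 222.5
(0.4862, -0.252) 265.25 134.75 352.75 221.0
```

>>> jog_arm([
  [-1,-7,-20],
  [-1,-7,-40],
  [-1,-7,-53],
  [-1,-7,-53],
  [-1,-7,-53],
], turn=[0,0,0,0,0])

```text
clock: 30.98
position: [0.4887, -0.2544, 0.1048]
ee_rot: [0.135, 0.991, 0.005, 0.008]
ft_force: [0.7, 0.1, -0.0]
grip_width: 0.611
```

```bash
python3 - <<'E'
from h import *
o=manip.get_obs()['position']
p=manip.camera('wrist');save(p,'w22.png');print(o)
for l,z0 in (('gear_center',.06),('cap_center',o[2]-.007),('pulley_center',.01)):
    for r in manip.outline_of(p,l)[:2]: print(l,r['extent'],r['confidence'])
    c=(.487,-.2525) if l[0]!='c' else (o[0]-.002,o[1]+.001)
    ys,xs=np.nonzero(sil(p,SH[l],c,z0));print(c,xs.min()/4,ys.min()/4,xs.max()/4,ys.max()/4)
s=manip.camera('side');save(s,'s22.png')
for l,z0 in (('gear_center',.06),('cap_center',o[2]-.007)):
    for r in manip.outline_of(s,l)[:3]: print('side',l,r['extent'],r['confidence'])
    c=(.487,-.2525) if l[0]!='c' else (o[0]-.002,o[1]+.001)
    ys,xs=np.nonzero(sil(s,SH[l],c,z0));print(c,xs.min()/4,ys.min()/4,xs.max()/4,ys.max()/4)
E
```

```text
[ 0.48871575 -0.25440258  0.10477653]
gear_center [267.2, 177.7, 368.1, 232.9] 0.58
(0.487, -0.2525) 269.75 178.25 367.25 274.75
cap_center [262.4, 202.9, 370.6, 319.2] 0.7
(np.float64(0.4867157549447049), np.float64(-0.2534025768228085)) 258.25 200.5 376.75 321.75
pulley_center [275.6, 159.8, 361.1, 201.1] 0.96
(0.487, -0.2525) 275.0 160.0 360.75 247.25
side gear_center [357.3, 113.7, 381.4, 132.5] 0.51
(0.487, -0.2525) 358.5 112.25 381.25 129.5
side cap_center [281.5, 265.9, 314.6, 297.8] 0.83
side cap_center [229.2, 256.7, 262.0, 286.1] 0.7
side cap_center [362.3, 99.5, 381.8, 115.6] 0.67
(np.float64(0.4867157549447049), np.float64(-0.2534025768228085)) 360.5 97.25 382.5 116.25
```

>>> jog_arm([
  [0,1,-6],
  [0,1,-11],
  [0,1,-15],
  [0,1,-18],
  [0,1,-20],
  [0,1,-20],
], turn=[0,0,0,0,0,0])

```text
clock: 31.83
position: [0.489, -0.2534, 0.0849]
ee_rot: [0.135, 0.991, 0.005, 0.009]
ft_force: [-0.7, -0.3, -1.1]
grip_width: 0.613
```

>>> jog_arm([
  [0,0,-1],
  [0,0,-2],
  [0,0,-2],
], turn=[0,0,0])

```text
clock: 32.08
position: [0.4891, -0.2536, 0.0829]
ee_rot: [0.135, 0.991, 0.005, 0.009]
ft_force: [-0.1, 0.1, 0.3]
grip_width: 0.613
```

>>> jog_arm([
  [0,0,-1],
  [0,0,-2],
  [0,0,-2],
], turn=[0,0,0])

```text
clock: 32.33
position: [0.4901, -0.254, 0.0827]
ee_rot: [0.135, 0.991, 0.005, 0.01]
ft_force: [-4.8, 1.6, 15.9]
grip_width: 0.615
```

>>> jog_arm([
  [0,0,0],
  [0,0,1],
  [0,0,1],
  [0,0,1],
  [0,0,1],
  [0,0,1],
], turn=[0,0,0,0,0,0], grip=75)

```text
clock: 32.83
position: [0.49, -0.2539, 0.0836]
ee_rot: [0.135, 0.991, 0.005, 0.01]
ft_force: [0.0, -0.4, -0.1]
grip_width: 0.879
```

>>> jog_arm([
  [0,0,5],
  [0,0,20],
  [0,0,50],
  [0,0,85],
  [0,0,110],
  [30,30,115],
  [50,70,115],
  [60,110,115],
  [60,130,115],
  [60,130,115],
  [60,130,115],
], turn=[0,0,0,0,0,0,0,0,0,0,0])

```text
clock: 33.75
position: [0.5503, -0.1223, 0.1987]
ee_rot: [0.133, 0.991, 0.005, 0.01]
ft_force: [-0.1, -0.9, 0.8]
grip_width: 0.878
```

```bash
python3 f.py s30 side cap,.487,-.2525,.076 gear,.487,-.2525,.06; python3 f.py s31 scene cap,.487,-.2525,.076; python3 f.py w31 wrist cap,.487,-.2525,.076; python3 - <<'E'
from h import *
for c in ('side','scene'):
  p=manip.camera(c)
  for l in ('tape','offcut','block','oil'):
    r=manip.pinpoint(p,l)
    if r: print(c,l,onz(p,r[0]['at'],0).round(3),r[0]['confidence'])
  for z in (.076,.084):
    ys,xs=np.nonzero(sil(p,SH['cap_center'],(.487,-.2525),z));print(z,xs.min()/4,ys.min()/4,xs.max()/4,ys.max()/4)
  print([r['extent'] for r in manip.outline_of(p,'cap_center')])
E
```

```text
[ 0.55   -0.1241  0.1988]
cap (array([ 0.4895, -0.2502]), np.float64(0.936), 0.56, array([369. , 114.3]))
gear (array([ 0.4816, -0.1394]), np.float64(0.289), 0.33, array([365.2, 144.9]))
[ 0.5497 -0.1255  0.1988]
cap (array([ 0.4902, -0.2545]), np.float64(0.918), 0.82, array([200.3, 223.2]))
[ 0.5498 -0.1252  0.1986]
cap (array([ 0.4892, -0.251 ]), np.float64(0.925), 0.82, array([148.2, 166.1]))
side tape [ 0.455 -0.139  0.   ] 0.86
side offcut [0.468 0.123 0.   ] 0.8
side block [ 0.642 -0.004  0.   ] 0.75
side oil [0.672 0.37  0.   ] 0.74
0.076 359.75 105.0 381.5 123.75
0.084 360.0 102.25 381.75 121.0
[[360.8, 105.2, 381.2, 122.9], [227.3, 258.0, 260.7, 286.1], [183.8, 297.1, 218.9, 344.1]]
scene tape [ 0.459 -0.14   0.   ] 0.53
scene offcut [0.463 0.119 0.   ] 0.71
scene block [0.625 0.001 0.   ] 0.67
scene oil [0.677 0.372 0.   ] 0.95
0.076 189.25 210.75 212.75 233.75
0.084 188.25 209.0 212.0 232.5
[[187.8, 212.8, 214.4, 237.3], [364.5, 172.3, 383.1, 190.0], [386.8, 197.0, 404.6, 218.3]]
```

The cap's outline in the side view matches the seated height of 0.076 (rows 105–123). The bystanders haven't moved, so I'm handing in.

```bash
python3 -c "
from workcell import manip
print(manip.hand_in())"
```

```text
the job is handed in; nothing more can be done
None
```

I built the hub on the pin in order: pulley, sleeve, gear with its boss up, then the grey cap. I then released everything, moved the arm clear and handed in at about 35 s on the robot's clock. No verdict was reported.

- **Setting down:** each part was lowered until the wrist force showed contact. Contact came close to the expected seated height every time. The highest upward reading at contact was 32.5 N, when seating the pulley.
- **Cap:** after release, the side view matched the seated height (outline rows 105–123, predicted 105–124). Had it been resting on the boss instead, the prediction was 102–121. All three cameras put it within about 4 mm of the gear's axis.
- **Lower parts:** the pulley, sleeve and gear looked flat and concentric in the side views I took after placing each one.
- **Bystanders:** the tape, offcut, block and oil bottle are where they started, to within the camera's accuracy.

Some network results did not hold up:
- **Wrong object:** the gear search in the final side picture matched something else with low confidence, because the gear was by then under the cap. An earlier wrist-camera search for the gear returned the stand.
- **Missed part:** it failed to find the sleeve once and the grey cap twice. Further pictures found both.
- **Not viewed:** I had used all 16 picture views before the cap grasp, so the cap was checked by measured outlines only.

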